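Fish the spirit level up through the hatch of the slatted rack

ROBOT

A 7-joint arm with a two-finger parallel gripper is mounted at the origin on the work surface. World frame = base frame: x ahead of the robot, y to its left, z up, the work surface at z = 0. Lengths are in m, angles in rad, forces in N, time in s.
With the tool pointing down it reaches from about 0.4 to 0.85 m from the base axis. Payload 10.4 kg.
Tool frame: the origin (TCP) lies at the very end of the fingers, on their centre line; the grasp point (between the pads) lies 19 mm behind it (grip_point_offset is the distance from the TCP to the grasp point, in m); z points along the fingers, y is the line along which they close (so a half turn about z gives the same grasp; the last joint's range is limited). The gripper opens to 87 mm and grips with 3 to 60 N. Pads are 19 mm wide; open, the fingers measure 117 mm over their backs; the gripper's body (75 mm by 190 mm) begins 51 mm behind the grasp point.
Start: joints at [-1.31, 0.332, -0.065, 1.46, 0.022, 1.35, -0.088], TCP at [0.175, 0.6, 0.223] pointing down, gripper open.
Joint ranges: [-2.6, 2.6], [-0.5, 2.12], [-1.47, 1.34], [0.16, 2.42], [-1.27, 4.41], [0.06, 2.06], [-2.6, 2.6]. Speed limits (rad/s): [2.22, 2.22, 2.79, 2.79, 3.14, 3.14, 3.14].

INTERFACE

Orientations are given as a unit quaternion [x, y, z, w].
In Python, from bench import * gives the robot as it stands.
- The arm moves only by the tool play_rows, never from a script. Its argument "increments" is text: rows parted by semicolons, each of 7 numbers parted by spaces: the turn, a rotation vector about the tool's x, y, z in rad, then the shift along the tool's x, y, z in m, then the opening, from 0 (shut) to 1 (fully open). A call has 1 to 8 rows; each row is the pose to reach, as a shift and turn from the pose commanded when the call began, along the tool's axes at that moment; what a row does not reach only later rows make up. A row lasts 1/10 s, in which the tool goes at most 50 mm and 8.59 degrees, less where a joint would pass 70% of its speed; a pose out of reach is approached as far as the arm can. A call with a gripper value outside its range is refused whole. The fingers move at their own pace and stop on an object; "grip_force" is the grip in N (left out, the last holds). Time passes only in rows, so rows that repeat a pose let the fingers close. It gives the time, the measured TCP pose, the force, the opening and the grip force at its end, in the units of the state.
- read_state(): the state, without advancing time (a new reading comes with each control period).
- camera(name): name is "scene" or "top" or "wrist"; returns a dict with "color" (480x640x3 uint8, red, green, blue), "fx", "fy", "cx", "cy" (pixels), "camera_from_world" (4x4, takes a point from world to camera coordinates); the wrist camera has in their place "mount" (4x4, takes a point from camera to tool coordinates, whose origin is the TCP and whose axes are the flange's). Camera axes: x right, y down, z forward; pixel columns grow to the right and rows downward; lengths in m; the calibration is good to about 2 mm. A picture is of the moment at which its call begins: read the wrist's pose just before it. There is no depth.
- close_job(): hands the job in; it is judged then, once.
The state is a dict: "time": time; "joint_positions": joint angles; "joint_vel": joint speeds; "joint_torque": joint torques, N m; "ee_pos": TCP position; "eef_rot": TCP orientation; "ft_force": force on the tool from outside, world axes, zero at the start; "torque": the same for the moment, N m; "width": finger opening in m; "grip_force": force on a finger pad.
Only numpy, scipy, OpenCV 4.12 (cv2) and the standard library are available. Lean on these libraries where they do the work, as an engineer would, in place of code of your own. Each camera call takes 0.05 s, during which the arm holds its last target. There are 200 camera calls.

TASK

The spirit level has slipped under the slatted closet rack and is longer than the cut-out in the slats. Reach down through the cut-out, tilt the level so that one end comes up first, draw it right out, and finish while still holding it in the gripper, still and above the rack, every part of it at least 10 cm over the slats and touching nothing else. Leave the dustpan set, the hinge, the furniture foot and the drawer knob where they lie on the rack.

Things in the scene. Friction and masses are not known exactly. Their poses are not given: they have to be found in the camera images.
- rack: Fixed aluminium rack, 402 mm (x) by 944 mm (y). Nine slats run along y: 26 mm wide, 10 thick, 18 mm gaps, underside 56 and top 66 mm above the work surface. A closed apron from work surface to slat tops goes all round; the space under the slats is empty, 378 by 920 mm. Origin: centre of the rack on the work surface; z up, yaw within 0.15 rad of the world's.
- opening (a point): Centre of the rack's only large opening, at slat top height (66 mm), straight above the rack's origin: the middle three slats are cut away, leaving a rectangle 190 mm long along the rack's y by 150 mm wide along its x.
- level: Grey spirit level with black end caps, a bar 280 mm long (y), 22 wide (x), 30 high (z), 0.2 to 0.4 kg; the green vial in its top marks mid-length and centre of mass. Origin: centre of its underside. Starts on the work surface under the rack, within 0.1 rad of the rack's y, middle within 100 mm (y) and 12 mm (x) of the opening's centre, one or both ends hidden under slats.
- end_a (a point): Centre of the level's end face at its +y end (140 mm from the middle, 15 mm above the underside).
- end_b (a point): Centre of the level's end face at its -y end (140 mm from the middle, 15 mm above the underside).
- dustpan: Blue plastic dustpan and brush clipped together, about 290 mm (x) by 200 mm (y), 58 mm high, loose on the slats about 330 mm from the opening's centre towards the rack's +y; origin at its underside. Leave it alone.
- hinge: Chrome door hinge opened flat, 71 by 80 mm, 10 mm thick, loose on the slats on the rack's -y side, 220 to 420 mm from the opening's centre; origin at its underside. Leave it alone.
- foot: Black plastic furniture foot, 56 mm across, 45 mm high, loose on the slats on the rack's -y side, 220 to 420 mm from the opening's centre; origin at its underside. Leave it alone.
- knob: White ceramic drawer knob, 38 mm across, 35 mm high, loose on the slats on the rack's -y side, 220 to 420 mm from the opening's centre; origin at its underside. Leave it alone.

How it is judged:
On the way:
1. one end of the level is up through the opening (over 85 mm above the work surface) while the other end is still under the slats (below 56 mm) (((height (world z) of end_a above 0.085 m and height (world z) of end_b below 0.056 m) or (height (world z) of end_b above 0.085 m and height (world z) of end_a below 0.056 m))), for 0.1 s.
At the end, for the whole second after the job is handed in: The fingers hold the level (over 2 N), still, within 350 mm of the opening seen from above, both ends over 90 mm and its middle over 70 mm above the slat tops, touching neither rack nor bystanders; no bystander moved over 30 mm (height (world z) of each of end_a, end_b above 0.156 m and height (world z) of level above 0.136 m and horizontal distance between level and rack below 0.35 m and contact force between the fingers and level above 2 N and linear speed of level below 0.02 m/s and angular speed of level below 0.15 rad/s and contact force between level and rack below 0.3 N and contact force between level and dustpan below 0.3 N and contact force between level and hinge below 0.3 N and contact force between level and foot below 0.3 N and contact force between level and knob below 0.3 N and distance of each of dustpan, hinge, foot, knob from where it was at the start of the episode below 0.03 m); the arm keeps its last pose, push and grip.
It fails at once if the dustpan is pushed more than 30 mm from where it lay (distance of dustpan from where it was at the start of the episode above 0.03 m).
It fails at once if the hinge is pushed more than 30 mm from where it lay (distance of hinge from where it was at the start of the episode above 0.03 m).
It fails at once if the foot is pushed more than 30 mm from where it lay (distance of foot from where it was at the start of the episode above 0.03 m).
It fails at once if the knob is pushed more than 30 mm from where it lay (distance of knob from where it was at the start of the episode above 0.03 m).
It also fails if it takes over 51 s, if anything falls off the work surface, if the arm or the gripper's body presses on something with over 40 N, if the wrist force passes 120 N, or if a joint passes its speed limit or range.

## Working session

There is one attempt and no reset: what is moved stays moved. The work goes in short steps, Python scripts to look and compute and a tool call to move; the robot and the scene stay as the last step left them, time stands still between calls to the robot, and variables do not carry over. Pictures are saved under pics/ and viewed, at most 10 in all, crops included, and the job is handed in when it is done.

Besides the shell and the picture viewer there is one more tool, called after "Emit:" by a JSON object that holds its "op" and its "data". play_rows: Moves the arm, as the interface text tells. Its arguments: {"type":"object","properties":{"increments":{"type":"string"},"grip_force":{"type":"number"}},"required":["increments"]}

```bash
mkdir -p pics; ls
python3 - <<'E'
from bench import *
import cv2,numpy as np
s=read_state();print(s)
for n in ["top","scene"]:
    c=camera(n);cv2.imwrite(f"pics/{n}0.png",c["color"][:,:,::-1]);print(n,c["fx"],c["fy"],c["cx"],c["cy"],np.round(c["camera_from_world"],4).tolist())
print(camera("wrist")["mount"])
E
```

```text
pics
{'time': 0.0, 'joint_positions': array([-1.30956248,  0.33286674, -0.06467172,  1.46094451,  0.02157111,
        1.34987365, -0.08850992]), 'joint_vel': array([ 1.58018078e-03,  1.13628866e-03, -1.91928092e-03,  7.52284387e-05,
        2.23359448e-03, -9.72331306e-04, -1.95199876e-04]), 'joint_torque': array([ 1.77066886e-04, -6.23243308e+01,  2.48804240e-02, -3.89903712e+01,
       -6.14194083e-02,  3.94167029e-02,  1.33797616e-04]), 'ee_pos': array([0.17492918, 0.599624  , 0.22175553]), 'eef_rot': array([ 1.41451851e-01,  9.89944890e-01, -6.94963210e-04, -7.64321470e-05]), 'ft_force': array([ 0.62507157, -0.02835788,  0.40548127]), 'torque': array([-1.43582315e-02, -3.02164037e-06,  8.51075614e-03]), 'grip_force': 0.0, 'width': 0.08737262607636478}
top 562.3746016455096 562.3746016455096 323.2542268503994 231.2436359186424 [[0.0091, -0.9998, -0.0155, -0.0121], [-0.9869, -0.0065, -0.1611, 0.6075], [0.161, 0.0167, -0.9868, 1.3985], [0.0, 0.0, 0.0, 1.0]]
scene 496.44659479475723 496.44659479475723 312.31105366849727 246.73609298205756 [[0.3853, 0.9228, -0.0088, -0.1895], [0.7473, -0.3175, -0.5837, -0.3856], [-0.5414, 0.2183, -0.8119, 1.359], [0.0, 0.0, 0.0, 1.0]]
[[ 2.88434373e-04 -9.56659527e-01 -2.91208631e-01  7.97704572e-02]
 [ 9.99998667e-01 -1.92058410e-04  1.62140969e-03 -4.47533781e-04]
 [-1.60706609e-03 -2.91208710e-01  9.56658196e-01 -1.62231552e-01]
 [ 0.00000000e+00  0.00000000e+00  0.00000000e+00  1.00000000e+00]]
```

View pics/top0.png

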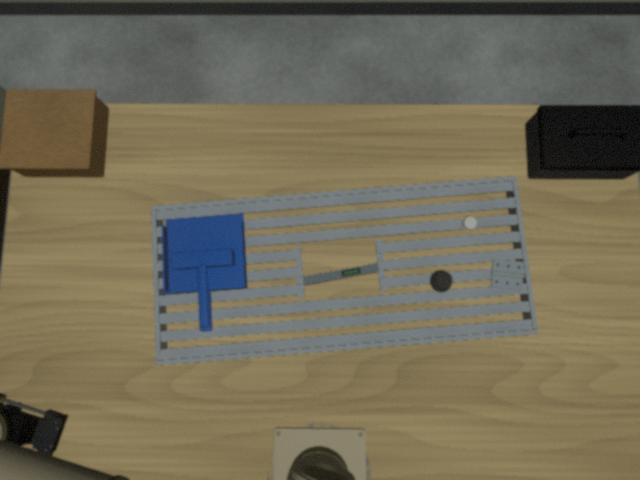

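View pics/scene0.png

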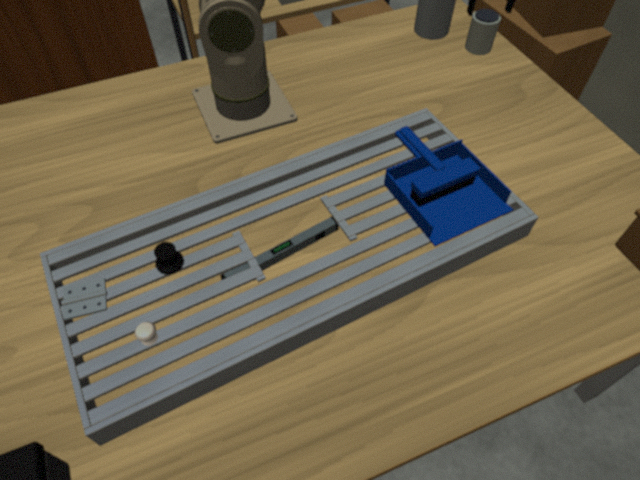

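The top view shows the opening at about (301–382, 240–298) with the vial at (351,272). In the scene view the vial is at (282,246), and the level runs from (222,276) to about (330,228). I'll enlarge both.

Run:
```python
import cv2,numpy as np
a=cv2.imread("pics/top0.png")[230:310,280:410];b=cv2.imread("pics/scene0.png")[180:300,205:365]
a=cv2.resize(a,None,fx=5,fy=5,interpolation=cv2.INTER_CUBIC)[:300*2//2+100]
cv2.imwrite("pics/crop_top.png",a)
cv2.imwrite("pics/crop_scene.png",cv2.resize(b,None,fx=5,fy=5,interpolation=cv2.INTER_CUBIC))
```

```text
(no output)
```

View pics/crop_top.png

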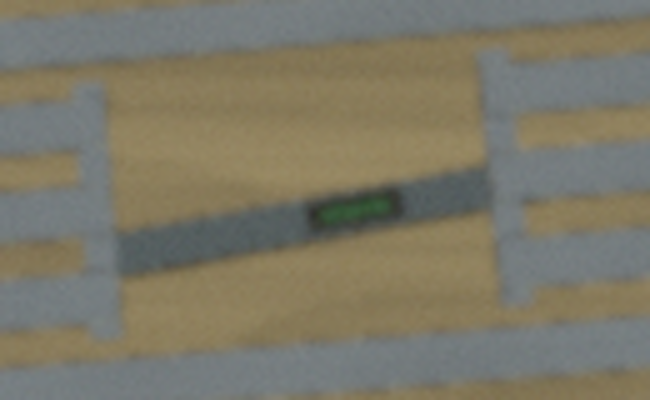

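View pics/crop_scene.png

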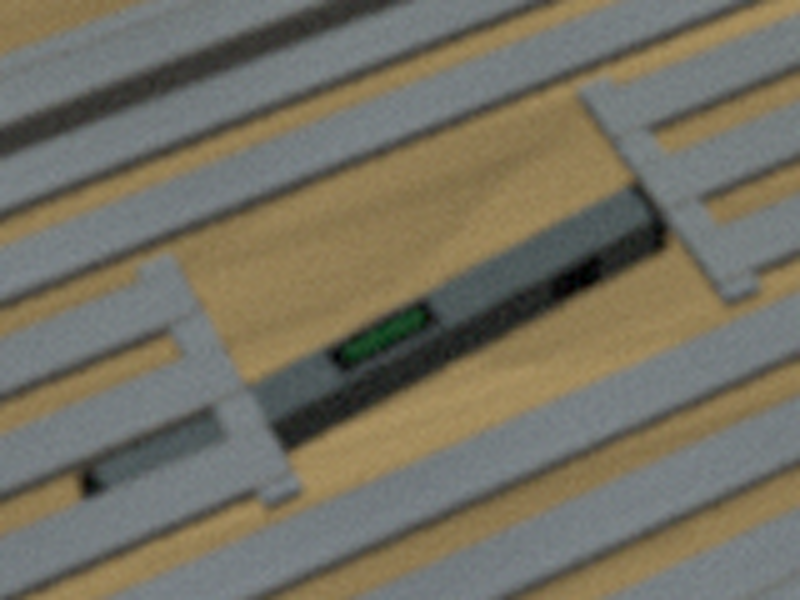

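The top crop shows the bars' inner edges at u≈105–120 and 480–505, and the vial at (355,209). In the scene crop the vial is at (384,335), with the bar corners at (175,258), (298,488), (583,88) and (730,300).

```bash
cat > h.py <<'E'
import numpy as np
K={"top":(562.3746,323.2542,231.2436,np.array([[0.0091,-0.9998,-0.0155,-0.0121],[-0.9869,-0.0065,-0.1611,0.6075],[0.161,0.0167,-0.9868,1.3985]])),
"scene":(496.4466,312.3111,246.7361,np.array([[0.3853,0.9228,-0.0088,-0.1895],[0.7473,-0.3175,-0.5837,-0.3856],[-0.5414,0.2183,-0.8119,1.359]]))}
def P(n): f,cx,cy,T=K[n]; return np.array([[f,0,cx],[0,f,cy],[0,0,1]])@T
def tri(a,b):
    A=[]
    for n,(u,v) in (("top",a),("scene",b)):
        p=P(n);A+=[u*p[2]-p[0],v*p[2]-p[1]]
    A=np.array(A);x=np.linalg.lstsq(A[:,:3],-A[:,3],rcond=None)[0]
    return x,np.round([((P(n)@np.r_[x,1])[:2]/(P(n)@np.r_[x,1])[2]-q) for n,q in(("top",a),("scene",b))],1).tolist()
def ray(n,uv,z):
    p=P(n);u,v=uv;A=np.array([u*p[2]-p[0],v*p[2]-p[1]])
    return np.linalg.solve(A[:,:2],-A[:,3]-A[:,2]*z)
t=lambda u,v:(280+u/5-.4,230+v/5-.4)
s=lambda u,v:(205+u/5-.4,180+v/5-.4)
E
python3 - <<'E'
from h import *
for n,a,b in [("vial",t(355,209),s(384,335)),("+x-y",t(480,52),s(298,488)),("-x-y",t(508,303),s(175,258)),("-x+y",t(120,338),s(583,88)),("+x+y",t(105,85),s(730,300))]:
    print(n,*tri(a,b))
for n,q in [("top",t(120,255)),("top",t(490,187)),("scene",s(640,205)),("scene",s(250,395)),("scene",s(95,470))]: print(n,ray(n,q,.03))
E
```

```text
vial [ 0.50655682 -0.07753299  0.03039764] [[-0.3, -0.1], [-0.6, 0.1]]
+x-y [ 0.58402712 -0.14002174  0.06197957] [[-0.3, -0.1], [-0.5, 0.0]]
-x-y [ 0.45740274 -0.15161802  0.06206608] [[-1.0, -0.2], [-1.5, 0.1]]
-x+y [0.43832628 0.04166133 0.06226481] [[-0.6, -0.2], [-0.9, 0.1]]
+x+y [0.5664155  0.05151389 0.06115876] [[-0.7, -0.3], [-1.2, 0.1]]
top [0.4816929  0.04240297]
top [ 0.51823406 -0.1479878 ]
scene [0.48484775 0.05117628]
scene [ 0.51357401 -0.13810014]
scene [ 0.52393312 -0.20784833]
```

```bash
cat >> h.py <<'E'
from scipy.spatial.transform import Rotation as R
def tgt(yaw,tilt):  # tool x along level +y, tilt raises level +y end
    u=np.array([-np.sin(yaw),np.cos(yaw),0]);x=np.cos(tilt)*u+np.sin(tilt)*np.array([0,0,1])
    y=-np.array([np.cos(yaw),np.sin(yaw),0])*-1
    z=np.cross(x,y);return R.from_matrix(np.c_[x,y,z])
def inc(p,yaw,tilt):
    from bench import read_state
    s=read_state();q=R.from_quat(s["eef_rot"]);t=tgt(yaw,tilt)
    print("t",s["time"],"pos",s["ee_pos"].round(4),"q",s["joint_positions"].round(2))
    print(np.round(np.r_[(q.inv()*t).as_rotvec(),q.inv().apply(np.array(p)-s["ee_pos"])],4))
E
python3 - <<'E'
from h import *
import bench;print([d for d in dir(bench) if d[0]!='_'])
print(tgt(.19,0).as_matrix().round(2).tolist())
inc([.499,-.038,.2],.19,0)
E
```

```text
['PlanningError', 'camera', 'close_job', 'grip_point_offset', 'read_state']
[[-0.19, 0.98, 0.0], [0.98, 0.19, 0.0], [0.0, 0.0, -1.0]]
t 0.15 pos [0.1749 0.5997 0.2219] q [-1.31  0.33 -0.06  1.46  0.02  1.35 -0.09]
[-9.000e-04  6.000e-04  1.097e+00 -4.897e-01 -5.215e-01  2.250e-02]
```

Emit:
{"op": "play_rows", "data": {"increments": "0 0 1.097 -0.49 -0.5215 0 1;0 0 1.097 -0.49 -0.5215 0 1;0 0 1.097 -0.49 -0.5215 0 1;0 0 1.097 -0.49 -0.5215 0 1;0 0 1.097 -0.49 -0.5215 0 1;0 0 1.097 -0.49 -0.5215 0 1;0 0 1.097 -0.49 -0.5215 0 1;0 0 1.097 -0.49 -0.5215 0 1"}}

```text
time: 0.95
ee_pos: [0.3568, 0.2415, 0.2225]
eef_rot: [0.639, 0.769, 0.0, -0.0]
ft_force: [0.5, 0.0, 1.0]
width: 0.0874
grip_force: 0.0
```

```bash
python3 -c "
from h import *
inc([.499,-.038,.2],.19,0)"
```

```text
t 0.95 pos [0.3568 0.2415 0.2225] q [-0.98 -0.12  0.26  1.95  0.03  1.31 -0.55]
[ 1.000e-04 -6.000e-04 -5.600e-03 -3.008e-01  8.860e-02  2.240e-02]
```

Emit:
{"op": "play_rows", "data": {"increments": "0 0 -0.006 -0.301 0.0886 0.022 1;0 0 -0.006 -0.301 0.0886 0.022 1;0 0 -0.006 -0.301 0.0886 0.022 1;0 0 -0.006 -0.301 0.0886 0.022 1;0 0 -0.006 -0.301 0.0886 0.022 1;0 0 -0.006 -0.301 0.0886 0.022 1;0 0 -0.006 -0.301 0.0886 0.022 1;0 0 -0.006 -0.301 0.0886 0.022 1"}}

```text
time: 1.75
ee_pos: [0.5004, -0.0381, 0.2002]
eef_rot: [0.636, 0.771, -0.001, 0.0]
ft_force: [-0.3, 0.4, 0.4]
width: 0.087
grip_force: 0.0
```

Run:
```python
from h import *
from bench import *
import cv2
inc([.499,-.038,.1],.19,0)
s=read_state();c=camera("wrist");cv2.imwrite("pics/w1.png",c["color"][:,:,::-1])
print({k:c[k] for k in("fx","cx","cy")})
T=np.eye(4);T[:3,:3]=R.from_quat(s["eef_rot"]).as_matrix();T[:3,3]=s["ee_pos"]
np.savez("w1.npz",M=T@c["mount"],k=[c["fx"],c["cx"],c["cy"]])
```

```text
t 1.75 pos [ 0.5004 -0.0381  0.2002] q [-0.67  0.06  0.69  1.84 -0.04  1.25  0.22]
[-0.0007  0.0011  0.0015  0.0005 -0.0013  0.1002]
{'fx': 359.1380308256038, 'cx': 316.1322200320779, 'cy': 236.37288282539058}
```

View pics/w1.png

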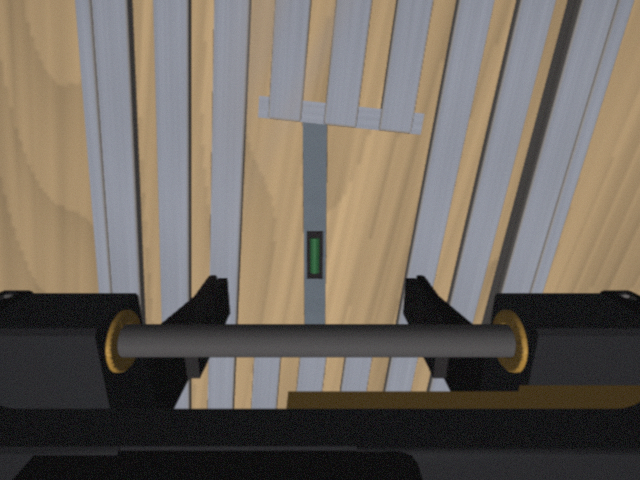

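The wrist view shows the vial at (315,255), the +y bar's inner edge from (262,117) to (420,132), and level edges at x≈304–327.

Run:
```python
from h import *
d=np.load("w1.npz");M=d["M"];f,cx,cy=d["k"]
def r(u,v,z):
    w=M[:3,:3]@[(u-cx)/f,(v-cy)/f,1];o=M[:3,3];return (o+w*(z-o[2])/w[2]).round(4)
for n,u,v,z in[("vial",315,255,.03),("levtop",315,124,.03),("levlow",315,310,.03),("cornL",262,117,.066),("cornR",420,132,.066)]:print(n,r(u,v,z))
```

```text
vial [ 0.5074 -0.0778  0.03  ]
levtop [0.4841 0.0428 0.03  ]
levlow [ 0.5188 -0.137   0.03  ]
cornL [0.4425 0.0397 0.066 ]
cornR [0.567  0.0524 0.066 ]
```

Emit:
{"op": "play_rows", "data": {"increments": "0 0 0 0.001 0.001 0.03 0.55;0 0 0 0.001 0.001 0.07 0.55;0 0 0 0.001 0.001 0.11 0.55;0 0 0 0.001 0.001 0.14 0.55;0 0 0 0.001 0.001 0.165 0.55;0 0 0 0.001 0.001 0.18 0.55;0 0 0 0.001 0.001 0.19 0.55;0 0 0 0.001 0.001 0.194 0.55", "grip_force": 40}}

```text
time: 2.6
ee_pos: [0.5003, -0.0329, 0.0059]
eef_rot: [0.634, 0.773, -0.0, -0.001]
ft_force: [-0.3, -0.1, 0.5]
width: 0.0478
grip_force: 0.0
```

```bash
python3 -c "
from h import *
from bench import *
print(read_state()['ft_force'])
inc([.4995,-.0385,.006],.19,0)"
```

```text
[-0.29455801 -0.11990606  0.5052102 ]
t 2.6 pos [ 0.5003 -0.0329  0.0059] q [-0.57  0.36  0.63  2.02 -0.28  0.85  0.41]
[-0.0011 -0.0008  0.0076 -0.0053 -0.0019 -0.0001]
```

Emit:
{"op": "play_rows", "data": {"increments": "0 0 0.005 0 -0.0015 0 0.55;0 0 0.005 0 -0.0015 0 0.1;0 0 0.005 0 -0.0015 0 0.1;0 0 0.005 0 -0.0015 0 0.1;0 0 0.005 0 -0.0015 0 0.1;0 0 0.005 0 -0.0015 0 0.1", "grip_force": 40}}

```text
time: 3.2
ee_pos: [0.4993, -0.0344, 0.0067]
eef_rot: [0.637, 0.771, 0.0, -0.0]
ft_force: [-2.6, 0.0, 4.7]
width: 0.0219
grip_force: 40.0
```

```bash
python3 -c "
from h import *
inc([.5083,-.0785,.008],.19,0)"
```

```text
t 3.2 pos [ 0.4993 -0.0344  0.0067] q [-0.57  0.35  0.63  2.03 -0.28  0.85  0.4 ]
[-0.0002 -0.0004  0.0007 -0.045   0.0004 -0.0013]
```

```bash
cat >> h.py <<'E'
def lev(y0,z0,deg,x=-.005,yaw=.1,g=.184,yr=.095,O=(.5115,-.0496)):
    t=np.radians(deg);Rt=tgt(yaw,t).as_matrix();xt,n=Rt[:,0],-Rt[:,2]
    d=g*xt+.0067*n                       # from level's -y bottom corner to TCP
    v=np.array([-np.sin(yr),np.cos(yr)]);w=np.array([np.cos(yr),np.sin(yr)])
    p=np.array(O)+w*x+v*(y0+d[:2]@v)
    return np.r_[p,z0+d[2]],yaw,t
def seq(*ps):
    for p in ps: inc(*lev(*p))
E
python3 - <<'E'
from h import *
seq((-.168,.002,0),(-.2,.003,0),(-.2,.003,5),(-.2,.003,10),(-.184,.003,12.5),(-.166,.003,15),(-.146,.003,20))
E
```

```text
t 3.2 pos [ 0.4993 -0.0344  0.0067] q [-0.57  0.35  0.63  2.03 -0.28  0.85  0.4 ]
[-0.0002 -0.0004  0.0907 -0.0008  0.0056 -0.002 ]
t 3.2 pos [ 0.4993 -0.0344  0.0067] q [-0.57  0.35  0.63  2.03 -0.28  0.85  0.4 ]
[-0.0002 -0.0004  0.0907 -0.0326  0.0026 -0.003 ]
t 3.2 pos [ 0.4993 -0.0344  0.0067] q [-0.57  0.35  0.63  2.03 -0.28  0.85  0.4 ]
[-0.0042  0.0868  0.0907 -0.0339  0.0024 -0.019 ]
t 3.2 pos [ 0.4993 -0.0344  0.0067] q [-0.57  0.35  0.63  2.03 -0.28  0.85  0.4 ]
[-0.0081  0.174   0.0905 -0.0366  0.0022 -0.0348]
t 3.2 pos [ 0.4993 -0.0344  0.0067] q [-0.57  0.35  0.63  2.03 -0.28  0.85  0.4 ]
[-0.0101  0.2176  0.0904 -0.0225  0.0035 -0.0426]
t 3.2 pos [ 0.4993 -0.0344  0.0067] q [-0.57  0.35  0.63  2.03 -0.28  0.85  0.4 ]
[-0.0121  0.2612  0.0902 -0.0067  0.005  -0.0504]
t 3.2 pos [ 0.4993 -0.0344  0.0067] q [-0.57  0.35  0.63  2.03 -0.28  0.85  0.4 ]
[-0.0161  0.3484  0.0898  0.0078  0.0064 -0.0655]
```

Emit:
{"op": "play_rows", "data": {"increments": "0 0 0.03 -0.01 0.003 -0.002 0.1;0 0 0.06 -0.022 0.003 -0.003 0.1;0 0 0.09 -0.033 0.003 -0.003 0.1;0 0 0.09 -0.033 0.003 -0.003 0.1;-0.002 0.043 0.09 -0.033 0.0025 -0.011 0.1;-0.004 0.087 0.09 -0.034 0.0025 -0.019 0.1;-0.008 0.13 0.09 -0.035 0.002 -0.027 0.1;-0.008 0.13 0.09 -0.035 0.002 -0.027 0.1", "grip_force": 50}}

```text
time: 4.0
ee_pos: [0.5084, -0.0703, 0.0341]
eef_rot: [0.67, 0.739, 0.045, -0.047]
ft_force: [0.0, 1.5, -3.0]
width: 0.0215
grip_force: 50.0
```

Run:
```python
from h import *
seq((-.2,.003,10),(-.184,.003,12.5),(-.166,.003,15),(-.146,.003,20))
```

```text
t 4.0 pos [ 0.5084 -0.0703  0.0341] q [-0.41  0.36  0.63  1.95 -0.41  0.97  0.54]
[ 0.0037  0.0442 -0.0017  0.0013  0.     -0.0073]
t 4.0 pos [ 0.5084 -0.0703  0.0341] q [-0.41  0.36  0.63  1.95 -0.41  0.97  0.54]
[ 0.0037  0.0879 -0.0017  0.0163  0.0001 -0.0132]
t 4.0 pos [ 0.5084 -0.0703  0.0341] q [-0.41  0.36  0.63  1.95 -0.41  0.97  0.54]
[ 0.0037  0.1315 -0.0016  0.033   0.0002 -0.0188]
t 4.0 pos [ 0.5084 -0.0703  0.0341] q [-0.41  0.36  0.63  1.95 -0.41  0.97  0.54]
[ 0.0038  0.2188 -0.0014  0.0494  0.0003 -0.0319]
```

Emit:
{"op": "play_rows", "data": {"increments": "0.003 0.022 0 0.0007 0 -0.0037 0.1;0.003 0.044 0 0.0013 0 -0.0073 0.1;0.003 0.066 0 0.009 0 -0.01 0.1;0.003 0.088 0 0.0163 0 -0.0132 0.1;0.003 0.11 0 0.025 0 -0.016 0.1;0.003 0.13 0 0.033 0 -0.0188 0.1;0.003 0.13 0 0.033 0 -0.0188 0.1"}}

```text
time: 4.7
ee_pos: [0.5051, -0.0374, 0.0569]
eef_rot: [0.664, 0.736, 0.087, -0.097]
ft_force: [-0.1, -0.5, -3.0]
width: 0.0218
grip_force: 50.0
```

Run:
```python
from h import *
from bench import *
import cv2
seq((-.166,.003,15),(-.146,.003,20),(-.128,.003,25),(-.114,.003,30),(-.09,.005,40))
c=camera("scene");cv2.imwrite("pics/s2.png",cv2.resize(c["color"][130:370,120:440,::-1],None,fx=2.5,fy=2.5))
```

```text
t 4.7 pos [ 0.5051 -0.0374  0.0569] q [-0.36  0.34  0.6   1.93 -0.5   1.07  0.6 ]
[-0.0009  0.0001  0.0018 -0.0026  0.0002 -0.001 ]
t 4.7 pos [ 0.5051 -0.0374  0.0569] q [-0.36  0.34  0.6   1.93 -0.5   1.07  0.6 ]
[-0.0009  0.0873  0.0018  0.0154  0.0003 -0.0118]
t 4.7 pos [ 0.5051 -0.0374  0.0569] q [-0.36  0.34  0.6   1.93 -0.5   1.07  0.6 ]
[-0.001   0.1746  0.0018  0.0301  0.0004 -0.023 ]
t 4.7 pos [ 0.5051 -0.0374  0.0569] q [-0.36  0.34  0.6   1.93 -0.5   1.07  0.6 ]
[-0.0011  0.2619  0.0017  0.0396  0.0004 -0.0349]
t 4.7 pos [ 0.5051 -0.0374  0.0569] q [-0.36  0.34  0.6   1.93 -0.5   1.07  0.6 ]
[-1.300e-03  4.364e-01  1.600e-03  5.120e-02  4.000e-04 -6.040e-02]
```

View pics/s2.png

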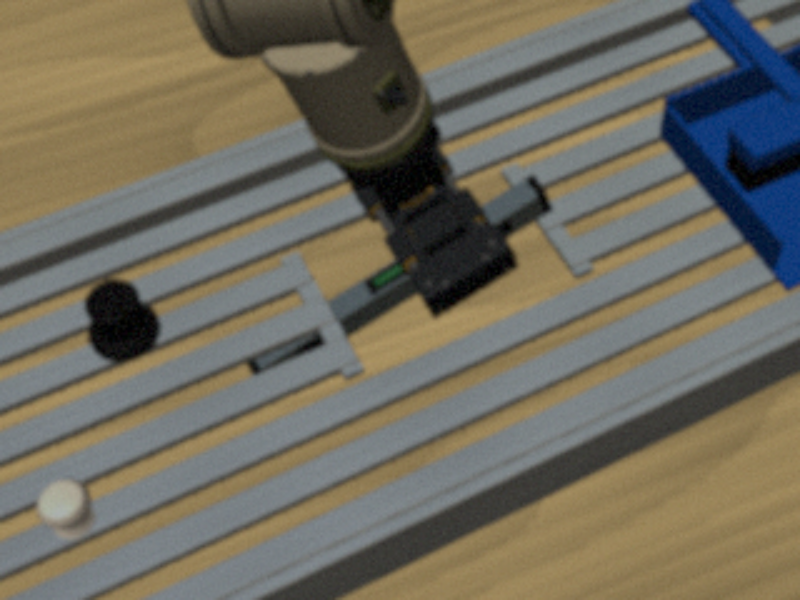

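The +y end has come up over the far bar at about (540,195), and the -y end is still under the slats at about (258,362). No contact force shows, so I'll continue.

Emit:
{"op": "play_rows", "data": {"increments": "0 0.044 0.001 0.0075 0 -0.006 0.1;0 0.087 0.001 0.0155 0 -0.012 0.1;0 0.13 0.001 0.023 0 -0.0175 0.1;0 0.175 0.001 0.030 0 -0.023 0.1;0 0.218 0.001 0.035 0 -0.029 0.1;0 0.262 0.001 0.040 0 -0.035 0.1;0 0.262 0.001 0.04 0 -0.035 0.1"}}

```text
time: 5.45
ee_pos: [0.5022, -0.0098, 0.1005]
eef_rot: [0.649, 0.716, 0.173, -0.192]
ft_force: [0.1, -0.6, -2.5]
width: 0.0219
grip_force: 50.0
```

Run:
```python
from h import *
seq((-.114,.003,30),(-.090,.003,37),(-.07,.01,42),(-.06,.03,45),(-.06,.1,45),(-.06,.2,45))
```

```text
t 5.45 pos [ 0.5022 -0.0098  0.1005] q [-0.22  0.37  0.56  1.87 -0.69  1.29  0.75]
[-0.0005  0.0016 -0.0016  0.0015  0.0005  0.0005]
t 5.45 pos [ 0.5022 -0.0098  0.1005] q [-0.22  0.37  0.56  1.87 -0.69  1.29  0.75]
[-0.0004  0.1238 -0.0017  0.0201  0.0005 -0.0099]
t 5.45 pos [ 0.5022 -0.0098  0.1005] q [-0.22  0.37  0.56  1.87 -0.69  1.29  0.75]
[-0.0003  0.2111 -0.0017  0.0376  0.0006 -0.0217]
t 5.45 pos [ 0.5022 -0.0098  0.1005] q [-0.22  0.37  0.56  1.87 -0.69  1.29  0.75]
[-0.0003  0.2634 -0.0017  0.0537  0.0005 -0.0434]
t 5.45 pos [ 0.5022 -0.0098  0.1005] q [-0.22  0.37  0.56  1.87 -0.69  1.29  0.75]
[-0.0003  0.2634 -0.0017  0.0886  0.0004 -0.104 ]
t 5.45 pos [ 0.5022 -0.0098  0.1005] q [-0.22  0.37  0.56  1.87 -0.69  1.29  0.75]
[-0.0003  0.2634 -0.0017  0.1384  0.0003 -0.1907]
```

Emit:
{"op": "play_rows", "data": {"increments": "0 0.062 -0.001 0.011 0 -0.005 0.1;0 0.124 -0.001 0.0205 0 -0.01 0.1;0 0.168 -0.001 0.029 0 -0.016 0.1;0 0.211 -0.001 0.038 0 -0.022 0.1;0 0.263 -0.001 0.054 0 -0.043 0.1;0 0.263 -0.001 0.065 0 -0.063 0.1;0 0.263 -0.001 0.077 0 -0.083 0.1;0 0.263 -0.001 0.0886 0 -0.104 0.1"}}

```text
time: 6.25
ee_pos: [0.4995, 0.0159, 0.235]
eef_rot: [0.62, 0.686, 0.255, -0.284]
ft_force: [-0.3, 0.3, -3.0]
width: 0.0214
grip_force: 50.0
```

Run:
```python
from h import *
from bench import *
print(read_state()["ft_force"].round(1))
seq((-.06,.12,45),(-.06,.17,45),(-.06,.2,40),(-.06,.22,30))
```

```text
[-0.3  0.3 -3. ]
t 6.25 pos [0.4995 0.0159 0.235 ] q [-0.12  0.31  0.55  1.74 -0.81  1.63  0.7 ]
[-0.0019  0.0022 -0.0005  0.0133  0.0007 -0.0148]
t 6.25 pos [0.4995 0.0159 0.235 ] q [-0.12  0.31  0.55  1.74 -0.81  1.63  0.7 ]
[-0.0019  0.0022 -0.0005  0.0486  0.0006 -0.0502]
t 6.25 pos [0.4995 0.0159 0.235 ] q [-0.12  0.31  0.55  1.74 -0.81  1.63  0.7 ]
[-0.002  -0.0851 -0.0005  0.0697  0.0006 -0.0554]
t 6.25 pos [0.4995 0.0159 0.235 ] q [-0.12  0.31  0.55  1.74 -0.81  1.63  0.7 ]
[-0.002  -0.2596 -0.0003  0.0794  0.0007 -0.0378]
```

Emit:
{"op": "play_rows", "data": {"increments": "0 0 0 0.016 0 -0.018 0.1;0 0 0 0.032 0 -0.034 0.1;0 0 0 0.0486 0 -0.05 0.1;0 -0.043 0 0.06 0 -0.053 0.1;0 -0.085 0 0.07 0 -0.055 0.1;0 -0.17 0 0.075 0 -0.047 0.1;0 -0.26 0 0.0794 0 -0.038 0.1;0 -0.26 0 0.0794 0 -0.038 0.1"}}

```text
time: 7.05
ee_pos: [0.4967, 0.0485, 0.3187]
eef_rot: [0.645, 0.719, 0.173, -0.191]
ft_force: [0.1, 0.8, -2.6]
width: 0.0214
grip_force: 50.0
```

Emit:
{"op": "play_rows", "data": {"increments": "0 0 0 0 0 0 0.1;0 0 0 0 0 0 0.1;0 0 0 0 0 0 0.1;0 0 0 0 0 0 0.1;0 0 0 0 0 0 0.1"}}

```text
time: 7.55
ee_pos: [0.4969, 0.0446, 0.3176]
eef_rot: [0.648, 0.716, 0.174, -0.193]
ft_force: [0.5, -0.8, -2.5]
width: 0.0223
grip_force: 50.0
```

Run:
```python
from bench import *
import cv2
s=read_state();print(s["ft_force"],s["ee_pos"],s["eef_rot"],abs(s["joint_vel"]).max(),s["width"])
c=camera("scene");cv2.imwrite("pics/s3.png",c["color"][:,:,::-1])
```

```text
[ 0.5135659  -0.79863567 -2.45324019] [0.49685203 0.04456637 0.31761352] [ 0.64794066  0.71608477  0.17375063 -0.19288915] 0.004128448736589124 0.022267807772922234
```

View pics/s3.png

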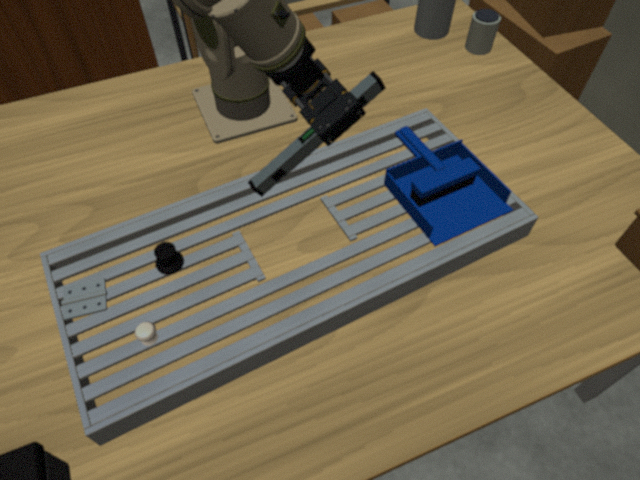

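The level is clear of the rack with its low end at about (262,188), and the bystanders look unmoved. I'll check that end's position before handing in.

Run:
```python
from h import *
from bench import *
s=read_state();q=R.from_quat(s["eef_rot"]);b=s["ee_pos"]+q.apply([-.184,0,-.009])
p=P("scene")@np.r_[b,1];print(b,p[:2]/p[2])
if abs(p[:2]/p[2]-[260,188]).max()<10: print(close_job())
```

```text
[ 0.51316203 -0.1181649   0.23319612] [253.34068748 189.00394797]
the job is handed in; nothing more can be done
None
```

The level is out through the cut-out and I handed in the job, but the hand-in returned no verdict. The gripper was holding it still, tilted about 30°, with its low end about 0.23 m above the work surface (roughly 16 cm over the slats). In the last picture the dustpan, hinge, foot and knob look unmoved.

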